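Bolt the key box shut against its safety catch

TASK

Lock the wooden key box using fingertips only, without gripping or lifting anything: gently push its sliding lid fully shut, then hold the sprung safety catch down with one fingertip all the while the other fingertip slides the bolt fully home through the eye on the lid, and let the catch spring back up behind the bolt. Leave the box standing where it is (a few millimetres of slip do no harm) and do not disturb the things around it.

Things in the scene. Friction and masses are not known exactly. Their poses are not given: they have to be found in the camera images.
- key_box: Loose wooden box, 2.2 to 2.9 kg (slides at about 12 N), 120 (x) x 250 (y) mm, top 55 mm above the counter. Origin: centre of its underside; z up; at yaw 0 +x points away from the robot, +y left. Right part (y -125 to +20): open chamber with keys under the sliding lid. Left part: solid deck with the steel bolt (line along x at y +45) and the safety catch (line along x at y +97).
- lid (a joint): Sliding lid in m: 0 = fully shut, 0.07 = widest open; it is shut by pushing it towards the box's +y. Starts 35 to 60 mm open. About 1.2 N of friction; stays where it is left. The bolt passes the lid's eye only when the lid is shut.
- lid_bar (a point): Middle of the top of the raised wooden finger bar on the lid, 81 mm above the counter. The bar is 50 (x) x 12 (y) mm and stands 26 mm above the lid plate (plate top 55 mm above the counter). With the lid shut it is at x 0, y -50 mm in the box frame. Push on its -y face.
- lid_eye (a point): Top of the steel eye on the lid's tab that the bolt goes through, 71 mm above the counter; lid shut: x -40, y +45 mm in the box frame. A fixed staple, 69 mm high, stands at x -14 on the same line. All else on the deck but tab, arm and catch is at most 64 mm high.
- bolt (a joint): Bolt in m: 0 = drawn back (as at the start), 0.030 = fully home on its stop; it moves towards the box's -x. About 2 N of friction. With the catch up it stops after 1.5 mm.
- bolt_tab (a point): Middle of the top of the bolt's upright steel thumb tab, 95 mm above the counter: 12 (x) x 24 (y) mm, rising 31 mm from the flat bolt bar. At joint 0: x +32, y +45 mm in the box frame. Push on its +x face. A side arm (78 to 84 mm above the counter) runs from it towards +y up to y +79 mm; the catch's tooth blocks this arm.
- catch (a joint): Safety catch, pressed depth in m: 0 = up, 0.012 = down on its stop; spring 2.8 N (top) to 6.8 N (bottom), rises when let go. The bolt's arm is free from 4 mm down; keep it 6 mm down or more (8 to 11 is good) while the bolt is between its ends: let go halfway it rises to about 4 mm, which is not held. Past 26 mm of bolt it can come fully up behind the arm.
- catch_top (a point): Middle of the flat top of the catch, a steel bar 66 (x) x 26 (y) mm beside the bolt, 83 mm above the counter when up; at x +25, y +97 mm in the box frame (52 mm from the bolt's line). Long, so that the pressing fingertip can glide along it (x -8 to +58) while the other pushes the bolt's tab. Its tooth points to -y (y +72 to +84, x +12 to +25), 1 mm below the top.
- salt_shaker: Bystander: glass salt shaker, 44 mm across, 90 mm tall, stands to the left of the box. Origin under its centre.
- tea_light: Bystander: tea light, 38 mm across, 15 mm tall, close behind the box. Origin under its centre.
- mug: Bystander: speckled stoneware mug, 100 mm tall, back right. Origin under its centre.
- spice_jar: Bystander: spice jar, 47 mm across, 98 mm tall, back left. Origin under its centre.
- lemon: Bystander: lemon, 71 x 53 x 51 mm, on the lower stone top at the right. Origin under its centre.
- tin: Bystander: low food tin, 86 mm across, 40 mm tall, on the lower stone top at the right. Origin under its centre.

How it is judged:
On the way, in this order (a step that is already met when the one before it is completed fails the run):
1. the lid is pushed fully shut (within 3 mm) while the bolt is still drawn back (value of joint lid below 0.003 m and value of joint bolt below 0.005 m), for 0.1 s.
2. a finger holds the catch down (6 mm or more) while a finger slides the bolt (value of joint each of catch, bolt above 0.006 m and value of joint bolt below 0.025 m and contact force between the fingers and catch above 0.4 N and contact force between the fingers and bolt above 0.4 N), for 0.04 s.
At the end, for the whole second after the job is handed in: Lid shut within 4 mm, bolt at least 27 of its 30 mm home, catch sprung back up (within 2 mm of its top), the box standing flat and at rest on the counter (value of joint lid below 0.004 m and value of joint bolt above 0.027 m and value of joint catch below 0.002 m and height (world z) of key_box below 0.006 m and angle between key_box's own z axis and vertical below 0.05 rad and linear speed of key_box below 0.02 m/s); the robot touches nothing.
It fails at once if the lid or the bolt is gripped or shoved very hard (finger force over 30 N on the lid, 45 N on the bolt) (contact force between the fingers and lid above 30 N or contact force between the fingers and bolt above 45 N).
It fails at once if the bolt is moved along (6 to 22 mm) with the catch not held down (less than 5.5 mm) (value of joint bolt between 0.006 and 0.022 m and value of joint catch below 0.0055 m).
It fails at once if the key box is lifted or tipped (12 mm, 0.12 rad) or shoved more than 40 mm (height (world z) of key_box above 0.012 m or angle between key_box's own z axis and vertical above 0.12 rad or distance of key_box from where it was at the start of the episode above 0.04 m).
It fails at once if a thing standing round the box is moved more than 30 mm (distance of any of salt_shaker, tea_light, mug, spice_jar, lemon, tin from where it was at the start of the episode above 0.03 m).
It also fails if it takes over 51 s, if anything falls off the work surface, if the arm or the gripper's body presses on something with over 40 N, if the wrist force passes 120 N, or if a joint passes its speed limit or range.

ROBOT

A 7-joint arm with a two-finger parallel gripper is mounted at the origin on a cart in front of the work surface, level with it; the furniture and walls round the work are solid. World frame = base frame: x ahead of the robot, y to its left, z up, the work surface at z = 0. Lengths are in m, angles in rad, forces in N, time in s.
With the tool pointing down it reaches from about 0.4 to 0.85 m from the base axis. Payload 4.5 kg.
Tool frame: the origin (TCP) lies on the centre line of the jaws, within the pads' length; the fingertips stand 14 mm ahead of it and the grasp point (between the pads) lies 5 mm behind it; y points along the fingers, z is the direction in which the jaws open and shut, and the axes are right-handed (so a half turn about y gives the same grasp; the last joint's range is limited). The gripper opens to 88 mm and grips with 3 to 60 N. Pads are 18 mm wide; open, the fingers measure 123 mm over their backs; the gripper's body (75 mm by 187 mm) begins 45 mm behind the grasp point.
Start: joints at [1.346, 0.689, -0.195, 1.565, 0.157, 0.902, -0.215], TCP at [0.16, -0.604, 0.253] pointing down, gripper open.
Joint ranges: [-3.01, 3.01], [-0.46, 2.08], [-1.47, 1.51], [0.13, 2.56], [-1, 4.14], [0.04, 2.09], [-2.66, 2.66]. Speed limits (rad/s): [2.57, 2.57, 3.14, 3.14, 3.14, 3.14, 3.14].

INTERFACE

Orientations are given as a unit quaternion [x, y, z, w].
In Python, from plant import get_state, imaging, job gives the robot as it stands.
- The arm moves only by the tool send_rows, never from a script. Its argument "motion" is a list that holds one entry, the list of rows, each a list of 7 numbers: the turn, a rotation vector about the tool's x, y, z scaled (see below), then the shift along the tool's x, y, z scaled (see below), then the gripper's target within -1 to 1 (shut at 1, half-way at 0, fully open at -1). In form: [[[rx, ry, rz, tx, ty, tz, gripper], ...]]. A call has exactly 5 rows; each row shifts and turns the commanded pose from where the row before left it, along the tool's axes as they then stand; what a row does not reach is not made up. The controller multiplies each number of a shift by 0.02 m and each number of a turn by 0.08 rad. A row lasts 1/12 s, in which the tool goes at most 41.7 mm and 7.16 degrees, less where a joint would pass 70% of its speed; a pose out of reach is approached as far as the arm can. A call with a number of a shift or a turn outside -1 to 1 is refused whole. A call with a gripper value outside its range is refused whole. The fingers move at their own pace and stop on an object; "force" is the grip in N (left out, the last holds). Time passes only in rows, so rows that do not move let the fingers close, or fill a call up. It gives the time, the measured TCP pose, the force and the opening at its end, in the units of the state.
- get_state(): the state, without advancing time (a new reading comes with each control period).
- imaging.snapshot(name): name is "side" or "top"; returns a dict with "img" (480x640x3 uint8, red, green, blue), "camera_matrix" (3x3 intrinsics, pixels), "R" (3x3) and "t" (3): a world point X has camera coordinates R X + t. Camera axes: x right, y down, z forward; pixel columns grow to the right and rows downward; lengths in m; the calibration is good to about 2 mm. A picture is of the moment at which its call begins. There is no depth.
- job.finish_job(): hands the job in, once; it reports no verdict.
The state is a dict: "clock": time; "q": joint angles; "qd": joint speeds; "joint_torque": joint torques, N m; "tool_pos": TCP position; "eef_rot": TCP orientation; "contact_force": force on the tool from outside, world axes, zero at the start; "moment": the same for the moment, N m; "opening": opening from 0.0 (shut) to 1.0 (fully open).
Only numpy, scipy, OpenCV 4.12 (cv2) and the standard library are available. Lean on these libraries where they do the work, as an engineer would, in place of code of your own. Each camera call takes 0.05 s, during which the arm holds its last target.

## Working session

There is one attempt and no reset: what is moved stays moved. The work goes in short steps, Python scripts to look and compute and a tool call to move; the robot and the scene stay as the last step left them, time stands still between calls to the robot, and variables do not carry over. Pictures are saved under pics/ and viewed, and the job is handed in when it is done.

Besides the shell and the picture viewer there is one more tool, called after "Request:" in YAML: its name, and indented under it one key for each argument. send_rows: Moves the arm, as the interface text tells. Its arguments: {"type":"object","properties":{"motion":{"type":"array"},"force":{"type":"number"}},"required":["motion"]}

```bash
ls; mkdir -p pics; python3 - <<'E'
from plant import get_state, imaging
import cv2
s=get_state()
for k,v in s.items(): print(k,v)
for n in ("side","top"):
    d=imaging.snapshot(n); cv2.imwrite(f"pics/{n}0.png",d["img"][:,:,::-1]); print(n,d["camera_matrix"],d["R"],d["t"])
E
```

```text
pics
clock 0.0
q [ 1.34577966  0.68998788 -0.19450665  1.56632862  0.15728456  0.90251076
 -0.21507639]
qd [ 5.30649407e-04 -3.08431278e-04 -7.80500465e-04  3.95612570e-04
  1.01431846e-05 -1.38449290e-04  9.47811164e-04]
joint_torque [ 7.98004166e-04 -5.27564013e+01 -1.26690812e+00 -1.53430778e+01
 -5.25879557e-02  6.51449023e-03  1.84103264e-04]
tool_pos [ 0.15975836 -0.6036105   0.2519115 ]
eef_rot [-0.09141079  0.70182932 -0.70055029  0.0911535 ]
contact_force [-0.41429753 -0.13300404 -0.79389971]
moment [ 0.00541745 -0.04297686 -0.02252043]
opening 0.9967581545372106
side [[586.95952409   0.         323.60582695]
 [  0.         586.95952409 247.34881302]
 [  0.           0.           1.        ]] [[ 0.88929169 -0.45708142  0.0153904 ]
 [-0.24474517 -0.50406155 -0.8282643 ]
 [ 0.38634193  0.73280184 -0.56012622]] [-0.53335145  0.15233009  1.32085752]
top [[487.4183949    0.         317.84662925]
 [  0.         487.4183949  238.96404635]
 [  0.           0.           1.        ]] [[ 0.01579126 -0.99986312  0.00493685]
 [-0.99549511 -0.01618355 -0.09342151]
 [ 0.09348861 -0.00343936 -0.99561441]] [-0.07775987  0.55863825  1.05015645]
```

View pics/side0.png

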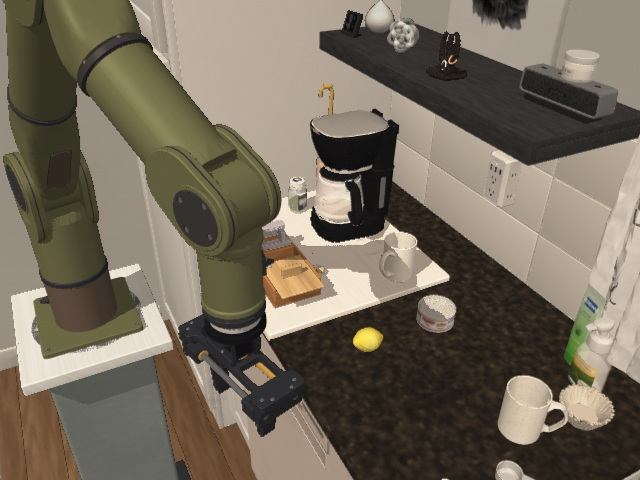

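View pics/top0.png

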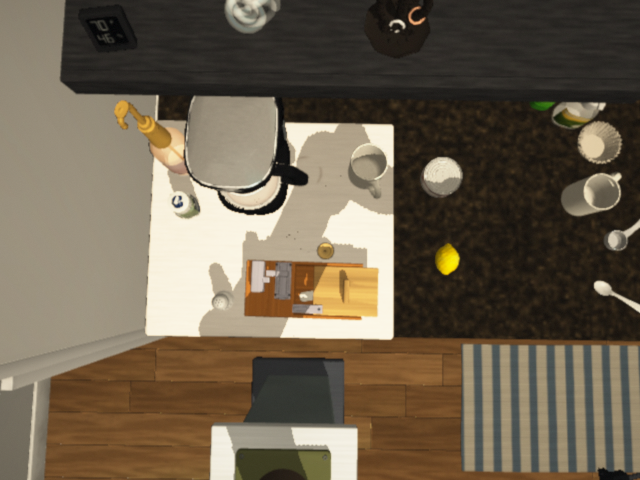

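```bash
cat > h.py <<'E'
import numpy as np, cv2
from scipy.spatial.transform import Rotation as Ro
from plant import get_state, imaging
def snap(n,f): 
    d=imaging.snapshot(n); cv2.imwrite(f"pics/{f}.png",d["img"][:,:,::-1]); return d
def proj(d,X):
    X=np.atleast_2d(X); c=X@d["R"].T+d["t"]; p=c@d["camera_matrix"].T; return p[:,:2]/p[:,2:]
def back(d,uv,z):
    r=d["R"].T@np.linalg.solve(d["camera_matrix"],[uv[0],uv[1],1]); o=-d["R"].T@d["t"]
    return o+r*(z-o[2])/r[2]
def crop(d,x0,y0,x1,y1,s,f):
    cv2.imwrite(f"pics/{f}.png",cv2.resize(d["img"][y0:y1,x0:x1,::-1],None,fx=s,fy=s,interpolation=cv2.INTER_CUBIC))
def st():
    s=get_state(); R=Ro.from_quat(s["eef_rot"]).as_matrix()
    print("t",round(s["clock"],2),"p",np.round(s["tool_pos"],4),"F",np.round(s["contact_force"],1),"op",round(s["opening"],3),"q",np.round(s["q"],2));print(np.round(R,3)); return s,R
E
python3 - <<'E'
from h import *
d=snap("top","t1"); crop(d,235,250,390,330,5,"tc1")
d=snap("side","s1"); crop(d,250,200,350,320,5,"sc1")
st()
E
```

```text
t 0.2 p [ 0.1599 -0.6039  0.2522] F [ 0.3 -0.6 -0.7] op 1.001 q [ 1.35  0.69 -0.19  1.57  0.16  0.9  -0.22]
[[-0.967 -0.     0.256]
 [-0.256  0.001 -0.967]
 [ 0.    -1.    -0.001]]
```

View pics/tc1.png

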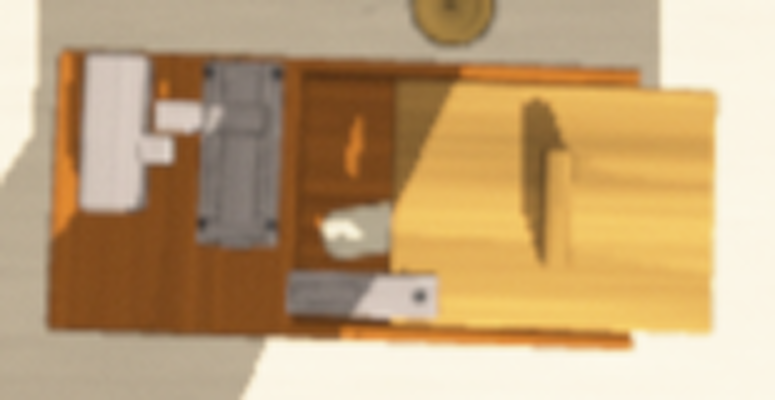

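View pics/sc1.png

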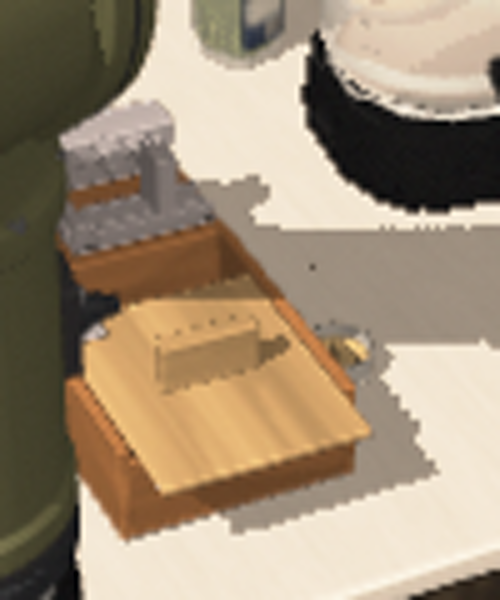

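```bash
cat > fit.py <<'E'
from h import *
from scipy.optimize import least_squares
d=imaging.snapshot("top")
# px in crop -> model (box frame)
P=[((62,50),(.06,.125,.055)),((50,328),(-.06,.125,.055)),((640,69),(.06,-.125,.055)),((632,347),(-.06,-.125,.055)),
((85,53),(.058,.110,.083)),((150,55),(.058,.084,.083)),((146,211),(-.008,.084,.083)),((79,210),(-.008,.110,.083)),
((267,103),(.038,.033,.095)),((266,136),(.026,.033,.095))]
uv=np.array([p[0] for p in P])/5+[235-.4,250-.4]; X=np.array([p[1] for p in P])
def W(p,X): return np.c_[X[:,:2]@np.array([[np.cos(p[2]),np.sin(p[2])],[-np.sin(p[2]),np.cos(p[2])]])+p[:2],X[:,2]]
r=least_squares(lambda p:(proj(d,W(p,X))-uv).ravel(),[.5,.1,0],loss="soft_l1")
print(r.x); print(np.round((proj(d,W(r.x,X))-uv)*5,1))
L=np.array([[548,150],[573,150],[571,266],[545,266]])/5+[234.6,249.6]
b=np.mean([back(d,u,.081) for u in L],0); print("bar",b)
c,s=np.cos(r.x[2]),np.sin(r.x[2]); v=b[:2]-r.x[:2]; print("bar in box",c*v[0]+s*v[1],-s*v[0]+c*v[1])
for n,u,z in (("tea",(325,250),.015),("salt",(222,300),.09),("mug",(368,160),.1)): print(n,back(d,u,z))
E
python3 fit.py
```

```text
[ 0.44897725 -0.04096881 -0.01494888]
[[-2.2 -1.3]
 [-2.8  4. ]
 [ 3.6 -2.2]
 [ 5.4  3.1]
 [ 1.1 -1.8]
 [-1.5 -1.9]
 [-4.   1.4]
 [ 0.2  0.5]
 [ 0.6  1.1]
 [ 0.5 -2.6]]
bar [ 0.44681054 -0.12969504  0.081     ]
bar in box -0.0008401675155134116 -0.08874871210931297
tea [ 0.53645047 -0.08515953  0.015     ]
salt [0.42490194 0.1260216  0.09      ]
mug [ 0.72030926 -0.17071682  0.1       ]
```

Request:
send_rows:
  motion:
    - [[0,0.685,0,-1,0,-1,0.18],[0,0.685,0,-1,0,-1,0.18],[0,0.685,0,-1,0,-1,0.18],[0,0.685,0,-1,0,-1,0.18],[0,0.685,0,-1,0,-1,0.18]]
  force: 30

```text
clock: 0.67
tool_pos: [0.244, -0.4895, 0.2527]
eef_rot: [0.007, 0.707, -0.707, -0.007]
contact_force: [0.9, 0.6, -0.1]
opening: 0.647
```

```bash
python3 -c "
from h import *
st()"
```

```text
t 0.67 p [ 0.244  -0.4895  0.2527] F [ 0.9  0.6 -0.1] op 0.647 q [ 1.09  0.58 -0.11  1.81  0.08  0.76 -0.65]
[[-1.    -0.    -0.019]
 [ 0.019  0.    -1.   ]
 [ 0.    -1.    -0.   ]]
```

Request:
send_rows:
  motion:
    - [[0,0,0,-1,0,-1,0.18],[0,0,0,-1,0,-1,0.18],[0,0,0,-1,0,-1,0.18],[0,0,0,-1,0,-1,0.18],[0,0,0,-1,0,-1,0.18]]

```text
clock: 1.08
tool_pos: [0.3461, -0.3912, 0.2528]
eef_rot: [-0.005, -0.707, 0.707, 0.005]
contact_force: [0.1, -0.0, -1.1]
opening: 0.411
```

Request:
send_rows:
  motion:
    - [[0,0,0,-1,0,-1,0.18],[0,0,0,-1,0,-1,0.18],[0,0,0,-1,0,-1,0.18],[0,0,0,-1,0,-1,0.18],[0,0,0,0,0.3,-0.4,0.18]]

```text
clock: 1.5
tool_pos: [0.4322, -0.3019, 0.2476]
eef_rot: [0.005, 0.707, -0.707, -0.001]
contact_force: [0.2, 0.7, 0.2]
opening: 0.409
```

Request:
send_rows:
  motion:
    - [[0,0,0,0,1,-0.8,0.18],[0,0,0,0,1,-0.8,0.18],[0,0,0,0,1,-0.8,0.18],[0,0,0,0,1,-0.8,0.18],[0,0,0,0,1,-0.5,0.18]]

```text
clock: 1.92
tool_pos: [0.4272, -0.2301, 0.1459]
eef_rot: [0.005, 0.707, -0.707, -0.005]
contact_force: [1.1, 0.6, 0.7]
opening: 0.414
```

```bash
python3 -c "
from h import *
st()
d=snap('top','t2');crop(d,220,230,420,340,4,'tc2')
d=snap('side','s2');crop(d,220,150,380,320,4,'sc2')"
```

```text
t 1.92 p [ 0.4272 -0.2301  0.1459] F [1.1 0.6 0.7] op 0.414 q [ 0.43  0.69 -0.04  2.08  0.07  0.37 -1.26]
[[-1.    -0.    -0.014]
 [ 0.014  0.001 -1.   ]
 [ 0.    -1.    -0.001]]
```

View pics/tc2.png

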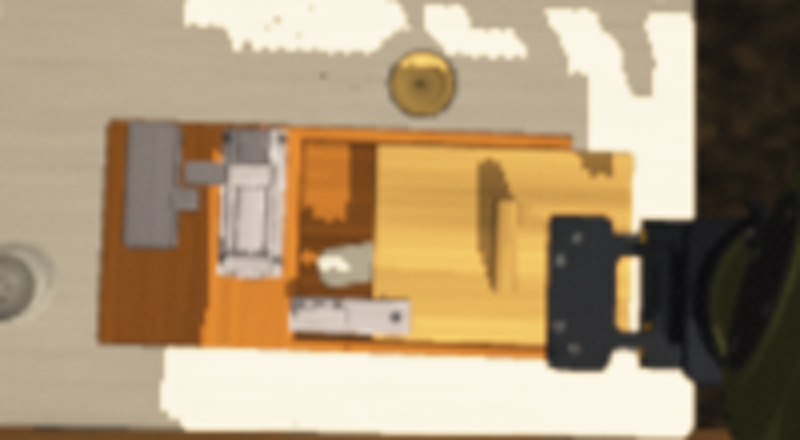

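View pics/sc2.png

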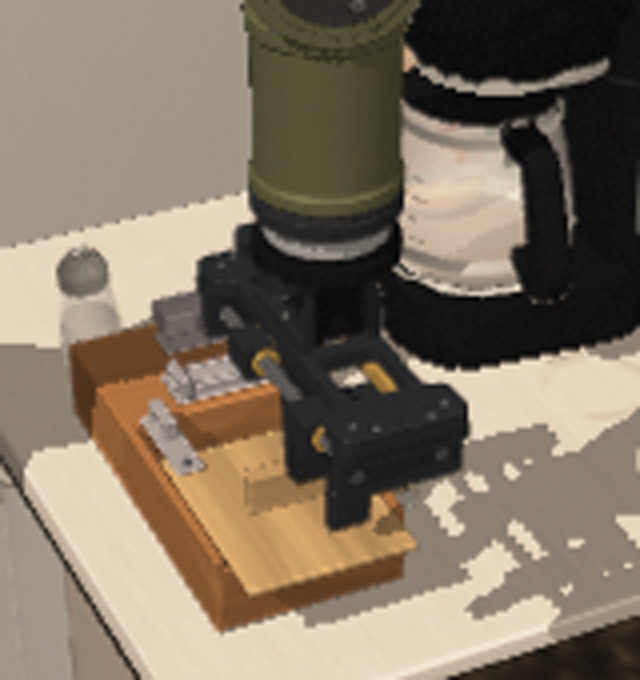

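Request:
send_rows:
  motion:
    - [[0,0,0,-0.3,0.8,-0.5,0.18],[0,0,0,-0.3,0.8,-0.5,0.18],[0,0,0,-0.3,0.8,-0.5,0.18],[0,0,0,-0.1,0.5,-0.3,0.18],[0,0,0,0,0,0,0.18]]

```text
clock: 2.43
tool_pos: [0.4484, -0.1951, 0.0878]
eef_rot: [0.004, 0.707, -0.707, -0.005]
contact_force: [0.1, -0.3, 0.4]
opening: 0.411
```

```bash
python3 -c "
from h import *
st()
d=snap('side','s3');crop(d,240,170,370,320,5,'sc3')"
```

```text
t 2.43 p [ 0.4484 -0.1951  0.0878] F [ 0.1 -0.3  0.4] op 0.411 q [ 0.33  0.81 -0.02  2.1   0.05  0.24 -1.32]
[[-1.    -0.001 -0.014]
 [ 0.014  0.001 -1.   ]
 [ 0.001 -1.    -0.001]]
```

View pics/sc3.png

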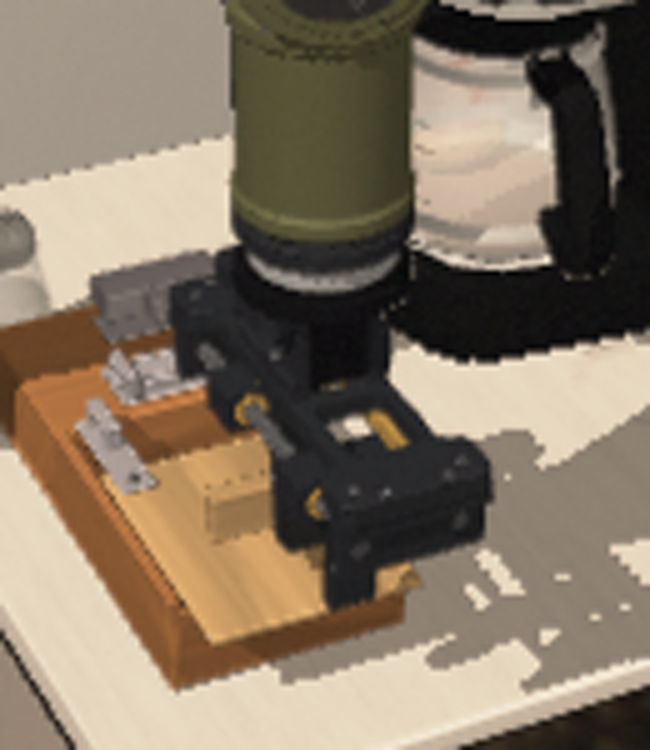

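Request:
send_rows:
  motion:
    - [[0,0,0,0,0.2,-0.3,0.18],[0,0,0,0,0.15,-0.4,0.18],[0,0,0,0,0,-0.4,0.18],[0,0,0,0,0,-0.3,0.18],[0,0,0,0,0,-0.3,0.18]]

```text
clock: 2.9
tool_pos: [0.4487, -0.1613, 0.082]
eef_rot: [-0.005, -0.707, 0.707, 0.005]
contact_force: [-0.4, -1.7, -0.1]
opening: 0.408
```

Request:
send_rows:
  motion:
    - [[0,0,0,0,0,-0.3,0.18],[0,0,0,0,0,-0.3,0.18],[0,0,0,0,0,-0.2,0.18],[0,0,0,0,0,-0.1,0.18],[0,0,0,0,0,0,0.18]]

```text
clock: 3.32
tool_pos: [0.4492, -0.1432, 0.0817]
eef_rot: [0.005, 0.707, -0.707, -0.005]
contact_force: [0.9, -0.3, 0.3]
opening: 0.415
```

Request:
send_rows:
  motion:
    - [[0,0,0,0,0,-0.2,0.18],[0,0,0,0,0,-0.15,0.18],[0,0,0,0,0,-0.1,0.18],[0,0,0,0,0,-0.05,0.18],[0,0,0,0,0,-0.05,0.18]]

```text
clock: 3.73
tool_pos: [0.4494, -0.1329, 0.0817]
eef_rot: [-0.005, -0.707, 0.707, 0.005]
contact_force: [0.4, -2.0, -0.1]
opening: 0.407
```

```bash
python3 -c "
from h import *
st()
d=snap('top','t4');crop(d,220,230,420,340,4,'tc4')"
```

```text
t 3.73 p [ 0.4494 -0.1329  0.0817] F [ 0.4 -2.  -0.1] op 0.407 q [ 0.19  0.81 -0.    2.16  0.01  0.17 -1.4 ]
[[-1.     0.    -0.015]
 [ 0.015 -0.    -1.   ]
 [-0.    -1.     0.   ]]
```

View pics/tc4.png

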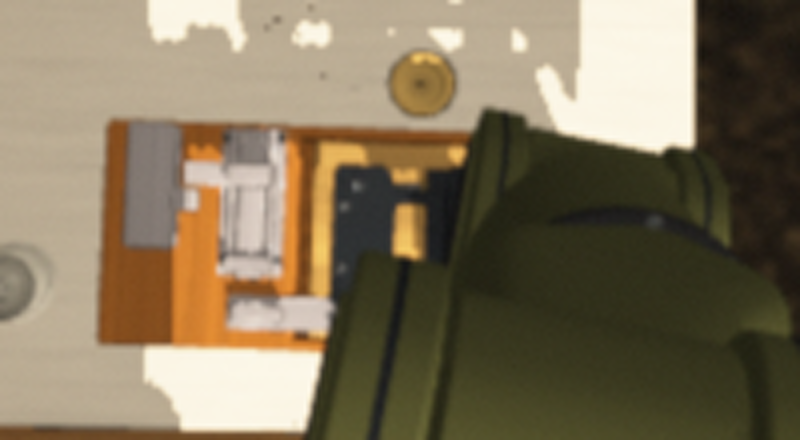

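Request:
send_rows:
  motion:
    - [[0,0,0,0,0,-0.05,0.18],[0,0,0,0,0,-0.03,0.18],[0,0,0,0,0,-0.03,0.18],[0,0,0,0,0,0,0.18],[0,0,0,0,0,0,0.18]]

```text
clock: 4.2
tool_pos: [0.4494, -0.1306, 0.0817]
eef_rot: [0.005, 0.707, -0.707, -0.005]
contact_force: [0.7, -0.7, 0.4]
opening: 0.413
```

Request:
send_rows:
  motion:
    - [[0,0,0,0,0,-0.05,0.18],[0,0,0,0,0,-0.03,0.18],[0,0,0,0,0,-0.03,0.18],[0,0,0,0,0,0,0.18],[0,0,0,0,0,0,0.18]]

```text
clock: 4.62
tool_pos: [0.4493, -0.1283, 0.0817]
eef_rot: [0.005, 0.707, -0.707, -0.005]
contact_force: [-0.3, -0.3, -0.2]
opening: 0.407
```

```bash
python3 -c "
from h import *
d=snap('top','t5');crop(d,235,250,335,325,8,'tc5')"
```

```text
(no output)
```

View pics/tc5.png

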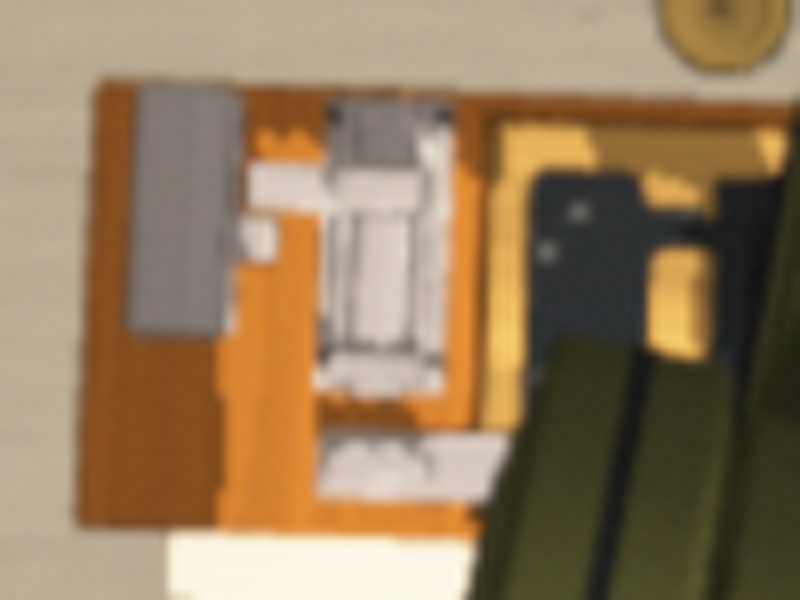

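Request:
send_rows:
  motion:
    - [[0,0,0,0,0,-0.05,0.18],[0,0,0,0,0,-0.03,0.18],[0,0,0,0,0,-0.03,0.18],[0,0,0,0,0,0,0.18],[0,0,0,0,0,0,0.18]]

```text
clock: 5.08
tool_pos: [0.4493, -0.1267, 0.0817]
eef_rot: [-0.006, -0.707, 0.707, 0.006]
contact_force: [1.0, -3.6, 0.3]
opening: 0.411
```

Request:
send_rows:
  motion:
    - [[0,0,0,0,0,-0.03,0.18],[0,0,0,0,0,-0.03,0.18],[0,0,0,0,0,0,0.18],[0,0,0,0,0,0,0.18],[0,0,0,0,0,0,0.18]]

```text
clock: 5.5
tool_pos: [0.4492, -0.1266, 0.0818]
eef_rot: [-0.006, -0.706, 0.708, 0.006]
contact_force: [0.2, -6.2, -0.6]
opening: 0.409
```

Request:
send_rows:
  motion:
    - [[0,0,0,0,0,0.2,0.18],[0,0,0,0,-0.6,0.1,0.18],[0,0,0,0,-1,0,0.18],[0,0,0,0,-1,0,0.18],[0,0,0,0,-1,0,0.18]]

```text
clock: 5.92
tool_pos: [0.4485, -0.13, 0.1542]
eef_rot: [0.004, 0.708, -0.707, -0.006]
contact_force: [0.5, 0.3, -0.3]
opening: 0.407
```

Request:
send_rows:
  motion:
    - [[0,0,0,0,-1,0,0.18],[0,0,0,0.7,-1,0,0.18],[0,0,0,1,-1,0.5,0.18],[0,0,0,1,-1,0.5,0.18],[0,0,0,1,-1,0.5,0.18]]

```text
clock: 6.33
tool_pos: [0.3733, -0.1591, 0.2544]
eef_rot: [0.004, 0.707, -0.707, -0.005]
contact_force: [-0.3, -1.2, 0.5]
opening: 0.413
```

```bash
python3 -c "
from h import *
st()
d=snap('top','t6');crop(d,235,250,390,330,5,'tc6')
d=snap('side','s6');crop(d,220,190,340,310,5,'sc6')"
```

```text
t 6.33 p [ 0.3733 -0.1591  0.2544] F [-0.3 -1.2  0.5] op 0.413 q [ 0.3   0.41 -0.02  2.19  0.01  0.54 -1.31]
[[-1.    -0.001 -0.013]
 [ 0.013  0.001 -1.   ]
 [ 0.001 -1.    -0.001]]
```

View pics/tc6.png

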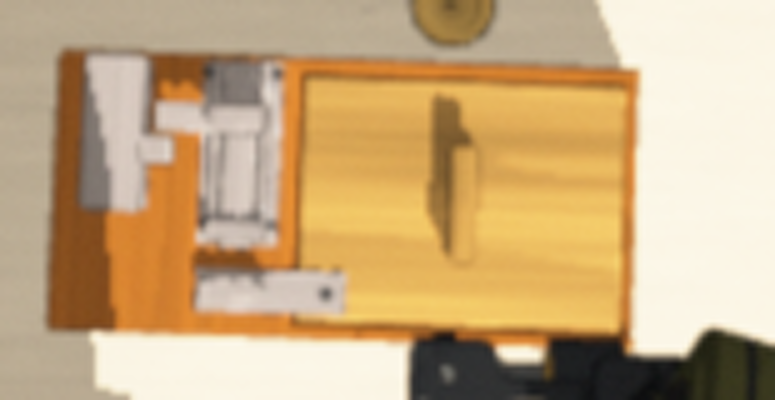

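View pics/sc6.png

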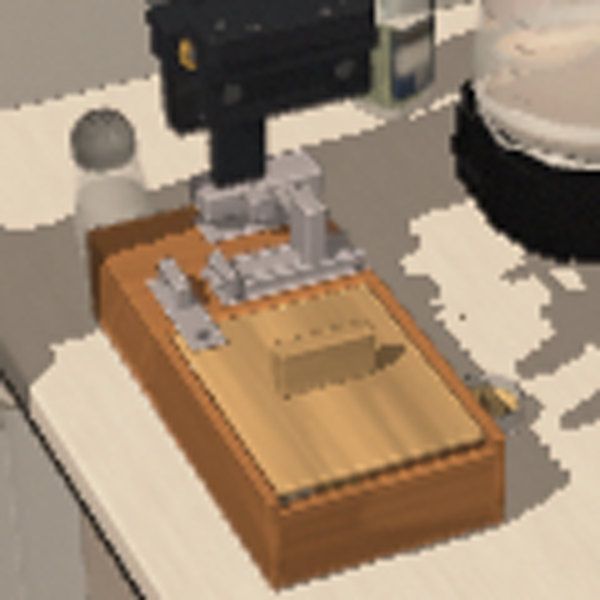

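Request:
send_rows:
  motion:
    - [[0,0,0,-0.7,0.5,-1,0.09],[0,0,0,-0.7,0.5,-1,0.09],[0,0,0,-0.7,0.5,-1,0.09],[0,0,0,-0.7,0.5,-1,0.09],[0,0,0,-0.7,0.5,-1,0.09]]

```text
clock: 6.85
tool_pos: [0.4469, -0.0587, 0.2025]
eef_rot: [0.004, 0.707, -0.707, -0.005]
contact_force: [0.1, -0.7, -0.1]
opening: 0.447
```

Request:
send_rows:
  motion:
    - [[0,0,0,-0.7,0.7,-1,0.09],[0,0,0,-0.7,0.7,-1,0.09],[0,0,0,-0.7,0.7,-1,0.09],[0,0,0,-0.7,0.7,-1,0.09],[0,0,0,-0.3,0.5,-0.4,0.09]]

```text
clock: 7.27
tool_pos: [0.511, 0.0311, 0.1357]
eef_rot: [0.003, 0.708, -0.706, -0.003]
contact_force: [0.9, 0.9, -0.5]
opening: 0.455
```

Request:
send_rows:
  motion:
    - [[0,0,0,0,0,0,0.09],[0,0,0,0,0,0,0.09],[0,0,0,0,0,0,0.09],[0,0,0,0,0,0,0.09],[0,0,0,0,0,0,0.09]]

```text
clock: 7.68
tool_pos: [0.5093, 0.0246, 0.1385]
eef_rot: [-0.006, -0.707, 0.707, 0.006]
contact_force: [-0.3, 0.3, -0.4]
opening: 0.452
```

```bash
python3 -c "
from h import *
s,R=st()
print('err tool axes', R.T@(np.array([.505,.029,.105])-s['tool_pos'])/.02)
d=snap('side','s7');crop(d,220,190,340,310,5,'sc7')"
```

```text
t 7.68 p [0.5093 0.0246 0.1385] F [-0.3  0.3 -0.4] op 0.452 q [-0.16  0.73  0.03  2.02 -0.05  0.4  -1.67]
[[-1.     0.001 -0.017]
 [ 0.017 -0.001 -1.   ]
 [-0.001 -1.     0.001]]
err tool axes [ 0.22201202  1.67369413 -0.21648315]
```

View pics/sc7.png

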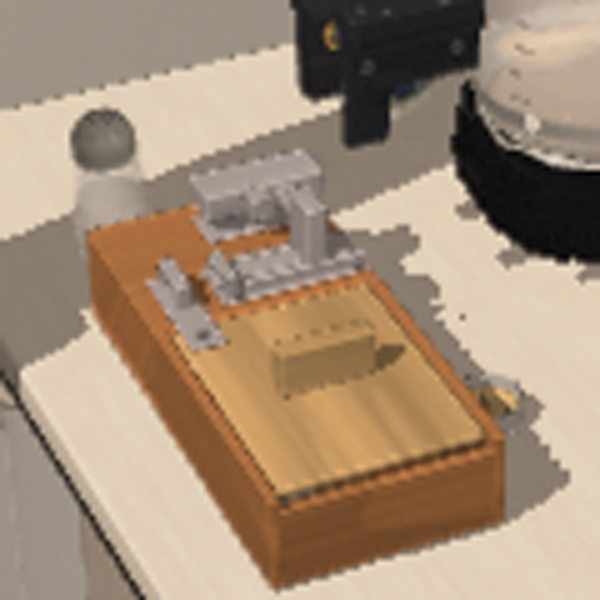

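```bash
python3 -c "
from h import *
s,R=st()
d=imaging.snapshot('side')
p=s['tool_pos']
for off in (.020,.032,.0375):
  for dx in (-.009,.009):
    X=p+R@np.array([-dx,.014,off]); print(off,dx,(proj(d,X)-[219.6,189.6])*5)
"
```

```text
t 7.73 p [0.5095 0.0249 0.1384] F [-0.1  0.2 -0.1] op 0.454 q [-0.16  0.73  0.03  2.02 -0.05  0.4  -1.67]
[[-1.     0.001 -0.017]
 [ 0.017 -0.    -1.   ]
 [-0.001 -1.     0.   ]]
0.02 -0.009 [[339.72362771 135.38418578]]
0.02 0.009 [[373.12633961 127.49516982]]
0.032 -0.009 [[349.42605191 146.8650075 ]]
0.032 0.009 [[382.98865579 138.87420335]]
0.0375 -0.009 [[353.91309561 152.17450004]]
0.0375 0.009 [[387.54945411 144.13640303]]
```

Request:
send_rows:
  motion:
    - [[0,0,0,0.2,0.6,-0.2,0.09],[0,0,0,0,0.5,0,0.09],[0,0,0,0,0.4,0,0.09],[0,0,0,0,0.2,0,0.09],[0,0,0,0,0,0,0.09]]

```text
clock: 8.2
tool_pos: [0.5052, 0.0298, 0.1027]
eef_rot: [-0.005, -0.707, 0.707, 0.006]
contact_force: [0.1, -0.4, 0.0]
opening: 0.457
```

```bash
python3 -c "
from h import *
s,R=st()
print('err tool axes', R.T@(np.array([.505,.029,.105])-s['tool_pos'])/.02)
d=snap('side','s8');crop(d,240,190,310,250,10,'sc8')
d=snap('top','t8');crop(d,235,240,315,310,8,'tc8')"
```

```text
t 8.2 p [0.5052 0.0298 0.1027] F [ 0.1 -0.4  0. ] op 0.457 q [-0.16  0.79  0.02  2.04 -0.06  0.31 -1.68]
[[-1.    -0.002 -0.015]
 [ 0.015 -0.    -1.   ]
 [ 0.002 -1.     0.   ]]
err tool axes [ 0.01087386 -0.1145603   0.03834183]
```

View pics/sc8.png

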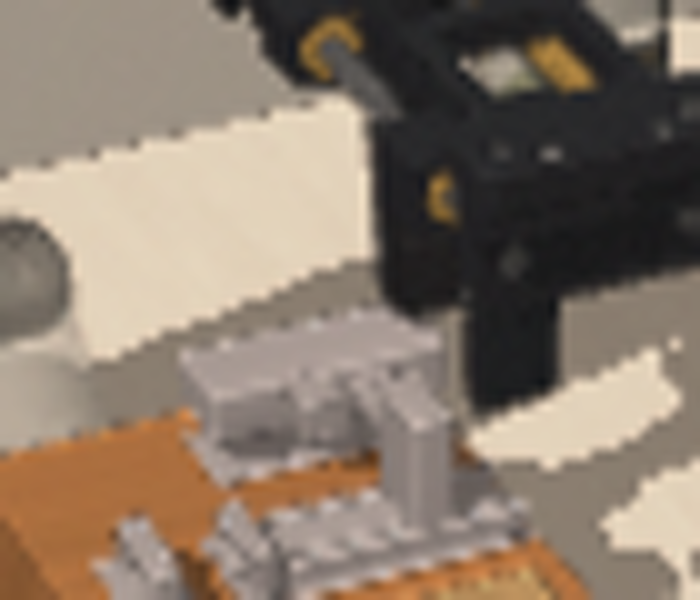

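View pics/tc8.png

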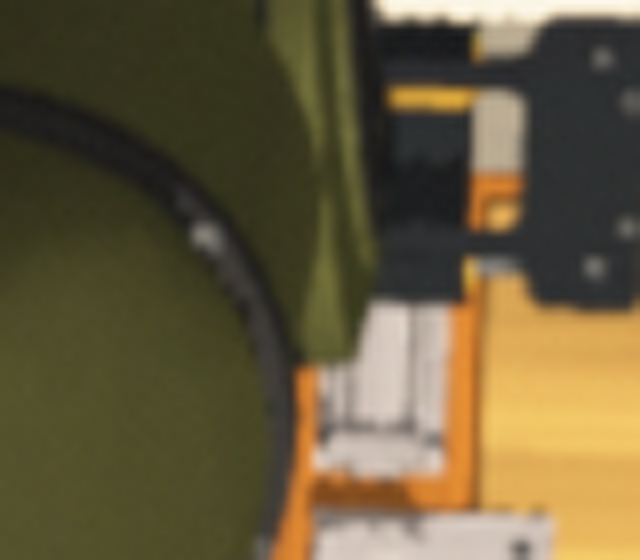

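```bash
python3 -c "
from h import *
s,R=st()
d=imaging.snapshot('side')
p=s['tool_pos']
for off in (-.032,-.020,.020,.032,.0375):
  for dx in (-.011,-.009,.009,.011):
    X=p+R@np.array([-dx,.014,off]); print(off,dx,np.round((proj(d,X)-[239.6,189.6])*10)[0])
c,s_=np.cos(-.015),np.sin(-.015)
for b in ((58,84,83),(58,110,83),(-8,84,83),(-8,110,83),(38,33,95),(38,57,95)):
  x,y,z=np.array(b)/1e3; print(b,np.round((proj(d,[.449+c*x-s_*y,-.041+s_*x+c*y,z])-[239.6,189.6])*10)[0])
"
```

```text
t 8.3 p [0.5058 0.0298 0.1036] F [-1.1  0.  -0.8] op 0.453 q [-0.16  0.79  0.02  2.04 -0.06  0.31 -1.68]
[[-1.    -0.    -0.015]
 [ 0.015 -0.    -1.   ]
 [ 0.    -1.     0.   ]]
-0.032 -0.011 [373. 288.]
-0.032 -0.009 [380. 286.]
-0.032 0.009 [445. 271.]
-0.032 0.011 [452. 269.]
-0.02 -0.011 [391. 310.]
-0.02 -0.009 [399. 309.]
-0.02 0.009 [463. 293.]
-0.02 0.011 [471. 291.]
0.02 -0.011 [453. 386.]
0.02 -0.009 [460. 384.]
0.02 0.009 [526. 368.]
0.02 0.011 [534. 366.]
0.032 -0.011 [472. 409.]
0.032 -0.009 [480. 407.]
0.032 0.009 [546. 391.]
0.032 0.011 [553. 389.]
0.0375 -0.011 [481. 420.]
0.0375 -0.009 [488. 418.]
0.0375 0.009 [555. 402.]
0.0375 0.011 [562. 400.]
(58, 84, 83) [452. 335.]
(58, 110, 83) [412. 287.]
(-8, 84, 83) [210. 393.]
(-8, 110, 83) [173. 344.]
(38, 33, 95) [458. 410.]
(38, 57, 95) [420. 363.]
```

Request:
send_rows:
  motion:
    - [[0,0,0,0,0.2,0,0.09],[0,0,0,0,0.2,0,0.09],[0,0,0,0,0.15,0,0.09],[0,0,0,0,0.1,0,0.09],[0,0,0,0,0,0,0.09]]

```text
clock: 8.77
tool_pos: [0.5063, 0.0301, 0.0906]
eef_rot: [0.006, 0.707, -0.707, -0.005]
contact_force: [1.9, -0.2, 4.5]
opening: 0.453
```

```bash
python3 -c "
from h import *
s,R=st()
d=snap('side','s9');crop(d,240,190,310,250,10,'sc9')"
```

```text
t 8.77 p [0.5063 0.0301 0.0906] F [ 1.9 -0.2  4.5] op 0.453 q [-0.16  0.81  0.02  2.05 -0.06  0.28 -1.68]
[[-1.     0.001 -0.015]
 [ 0.015 -0.    -1.   ]
 [-0.001 -1.    -0.   ]]
```

View pics/sc9.png

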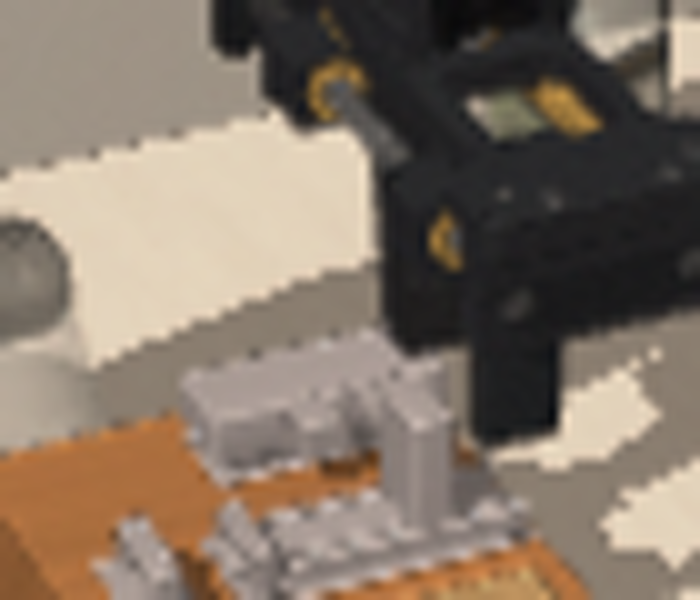

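Request:
send_rows:
  motion:
    - [[0,0,0,0,0.1,0,0.09],[0,0,0,0,0.05,0,0.09],[0,0,0,0,0,0,0.09],[0,0,0,0,0,0,0.09],[0,0,0,0,0,0,0.09]]

```text
clock: 9.23
tool_pos: [0.5063, 0.03, 0.0881]
eef_rot: [-0.006, -0.707, 0.707, 0.005]
contact_force: [0.6, -0.6, 6.2]
opening: 0.45
```

Request:
send_rows:
  motion:
    - [[0,0,0,0.1,0.02,0,0.09],[0,0,0,0.1,0,0,0.09],[0,0,0,0.1,0,0,0.09],[0,0,0,0.1,0,0,0.09],[0,0,0,0,0,0,0.09]]

```text
clock: 9.65
tool_pos: [0.5001, 0.0305, 0.0881]
eef_rot: [0.007, 0.707, -0.707, -0.004]
contact_force: [3.7, -0.3, 5.4]
opening: 0.453
```

```bash
python3 -c "
from h import *
s,R=st()
d=snap('side','s10');crop(d,240,190,310,250,10,'sc10')"
```

```text
t 9.65 p [0.5001 0.0305 0.0881] F [ 3.7 -0.3  5.4] op 0.453 q [-0.17  0.81  0.02  2.07 -0.06  0.25 -1.68]
[[-1.     0.006 -0.016]
 [ 0.016  0.001 -1.   ]
 [-0.006 -1.    -0.001]]
```

View pics/sc10.png

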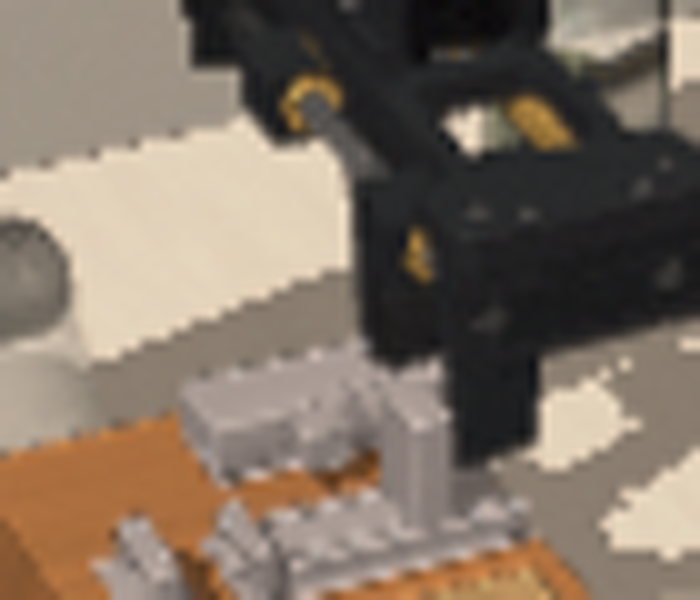

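Request:
send_rows:
  motion:
    - [[0,0,0,0.1,0.03,0,0.09],[0,0,0,0.1,0,0,0.09],[0,0,0,0.1,0,0,0.09],[0,0,0,0.1,0,0,0.09],[0,0,0,0.1,0,0,0.09]]

```text
clock: 10.12
tool_pos: [0.4921, 0.0307, 0.0876]
eef_rot: [0.009, 0.707, -0.707, -0.002]
contact_force: [6.6, 0.8, 5.1]
opening: 0.455
```

```bash
python3 -c "
from h import *
s,R=st()
d=snap('side','s11');crop(d,240,190,310,250,10,'sc11')"
```

```text
t 10.12 p [0.4921 0.0307 0.0876] F [6.6 0.8 5.1] op 0.455 q [-0.17  0.81  0.02  2.1  -0.06  0.22 -1.68]
[[-1.     0.01  -0.016]
 [ 0.016  0.001 -1.   ]
 [-0.01  -1.    -0.001]]
```

View pics/sc11.png

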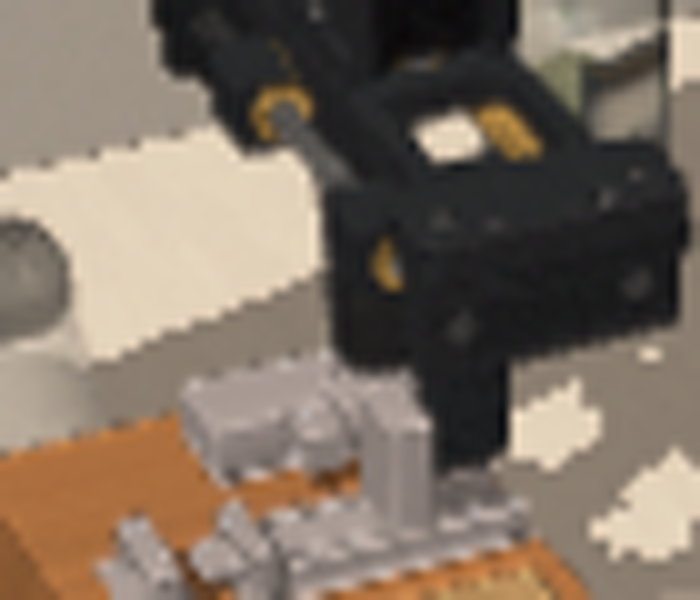

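Request:
send_rows:
  motion:
    - [[0,0,0,0.15,0,0,0.09],[0,0,0,0.15,0,0,0.09],[0,0,0,0.15,0,0,0.09],[0,0,0,0.15,0,0,0.09],[0,0,0,0.15,0,0,0.09]]

```text
clock: 10.58
tool_pos: [0.4772, 0.031, 0.0876]
eef_rot: [0.009, 0.707, -0.707, -0.002]
contact_force: [6.3, -0.2, 5.1]
opening: 0.454
```

```bash
python3 -c "
from h import *
s,R=st()
d=snap('side','s12');crop(d,240,190,310,250,10,'sc12')"
```

```text
t 10.58 p [0.4772 0.031  0.0876] F [ 6.3 -0.2  5.1] op 0.454 q [-0.17  0.8   0.02  2.14 -0.06  0.19 -1.69]
[[-1.     0.01  -0.016]
 [ 0.016  0.001 -1.   ]
 [-0.01  -1.    -0.001]]
```

View pics/sc12.png

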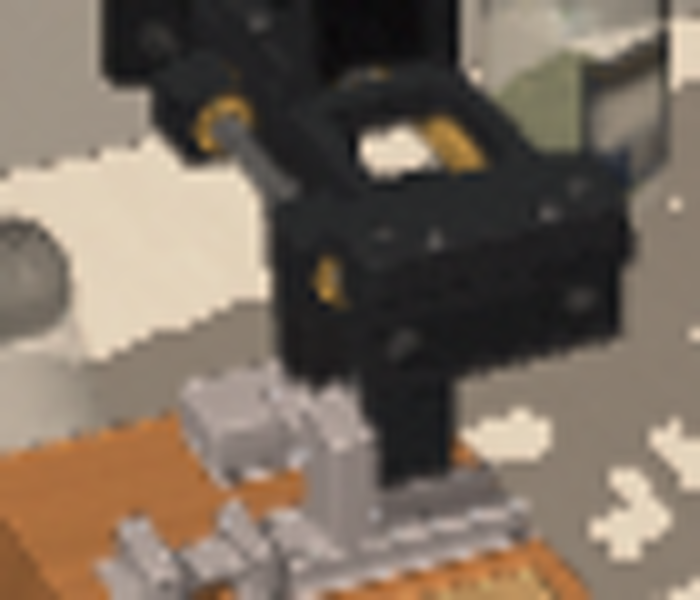

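Request:
send_rows:
  motion:
    - [[0,0,0,0.1,0,0,0.09],[0,0,0,0.1,0,0,0.09],[0,0,0,0.1,0,0,0.09],[0,0,0,0.05,0,0,0.09],[0,0,0,0.05,0,0,0.09]]

```text
clock: 11.05
tool_pos: [0.4692, 0.0311, 0.0876]
eef_rot: [0.009, 0.707, -0.707, -0.002]
contact_force: [6.1, -0.5, 5.7]
opening: 0.454
```

Request:
send_rows:
  motion:
    - [[0,0,0,0.05,0,0,0.09],[0,0,0,0.05,0,0,0.09],[0,0,0,0,0,0,0.09],[0,0,0,0,0,0,0.09],[0,0,0,0,0,0,0.09]]

```text
clock: 11.47
tool_pos: [0.4678, 0.0311, 0.0876]
eef_rot: [0.009, 0.707, -0.707, -0.002]
contact_force: [7.2, -0.2, 4.1]
opening: 0.453
```

Request:
send_rows:
  motion:
    - [[0,0,0,0.05,0,0,0.09],[0,0,0,0,0,0,0.09],[0,0,0,0,0,0,0.09],[0,0,0,0,0,0,0.09],[0,0,0,0,0,0,0.09]]

```text
clock: 11.88
tool_pos: [0.4677, 0.0311, 0.0876]
eef_rot: [0.01, 0.707, -0.707, -0.001]
contact_force: [8.7, -0.6, 3.8]
opening: 0.453
```

```bash
python3 -c "
from h import *
s,R=st()
d=snap('side','s13');crop(d,240,190,310,250,10,'sc13')"
```

```text
t 11.88 p [0.4677 0.0311 0.0876] F [ 8.7 -0.6  3.8] op 0.453 q [-0.17  0.8   0.02  2.17 -0.06  0.16 -1.69]
[[-1.     0.013 -0.015]
 [ 0.015  0.001 -1.   ]
 [-0.013 -1.    -0.001]]
```

View pics/sc13.png

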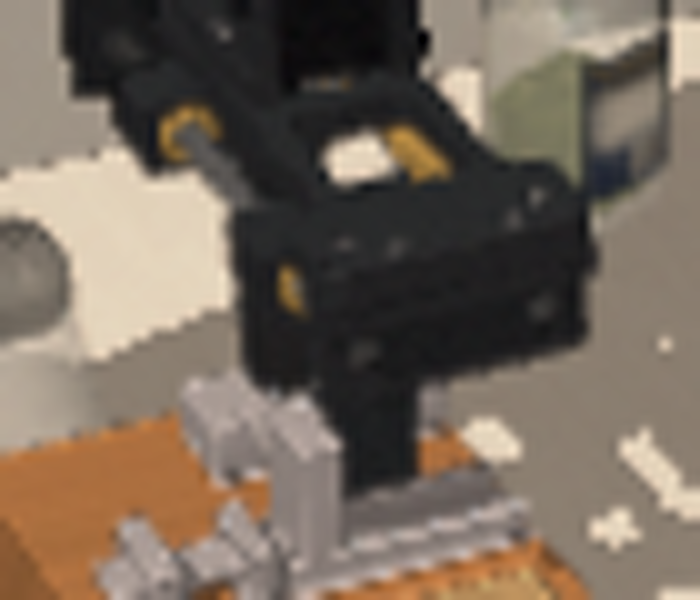

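Request:
send_rows:
  motion:
    - [[0,0,0,-0.1,0,0,0.09],[0,0,0,-0.1,0,0,0.09],[0,0,0,-0.1,0,0,0.09],[0,0,0,-0.05,0,0,0.09],[0,0,0,0,0,0,0.09]]

```text
clock: 12.35
tool_pos: [0.4682, 0.0311, 0.0869]
eef_rot: [0.005, 0.707, -0.707, -0.005]
contact_force: [-0.5, 1.4, 6.0]
opening: 0.457
```

Request:
send_rows:
  motion:
    - [[0,0,0,0,-0.2,0,0.09],[0,0,0,0,-0.3,0,0.09],[0,0,0,0,-0.5,0,0.09],[0,0,0,0,-1,0,0.09],[0,0,0,0,-1,0,0.09]]

```text
clock: 12.77
tool_pos: [0.4678, 0.0303, 0.1474]
eef_rot: [-0.005, -0.707, 0.707, 0.006]
contact_force: [0.1, 0.5, -0.0]
opening: 0.456
```

Request:
send_rows:
  motion:
    - [[0,0,0,0,-1,0,0.09],[0,0,0,0.5,-1,0.5,0.09],[0,0,0,1,-1,1,0.09],[0,0,0,1,-1,1,0.09],[0,0,0,1,-0.5,1,0.09]]

```text
clock: 13.18
tool_pos: [0.397, -0.0392, 0.2388]
eef_rot: [-0.006, -0.707, 0.707, 0.004]
contact_force: [-0.5, 0.0, 0.3]
opening: 0.457
```

Request:
send_rows:
  motion:
    - [[0,0,0,0.5,0,1,0.09],[0,0,0,0,0,1,0.09],[0,0,0,0,0,1,0.09],[0,0,0,0,0,0.5,0.09],[0,0,0,0,0,0,0.09]]

```text
clock: 13.6
tool_pos: [0.3859, -0.1106, 0.2373]
eef_rot: [-0.007, -0.707, 0.708, 0.007]
contact_force: [0.1, -0.6, -0.5]
opening: 0.45
```

```bash
python3 -c "
from h import *
s,R=st()
d=snap('side','s14');crop(d,225,190,345,310,5,'sc14')
d=snap('top','t14');crop(d,235,250,390,330,5,'tc14')"
```

```text
t 13.6 p [ 0.3859 -0.1106  0.2373] F [ 0.1 -0.6 -0.5] op 0.45 q [ 0.16  0.44  0.01  2.23 -0.01  0.47 -1.42]
[[-1.     0.    -0.02 ]
 [ 0.02  -0.001 -1.   ]
 [-0.    -1.     0.001]]
```

View pics/sc14.png

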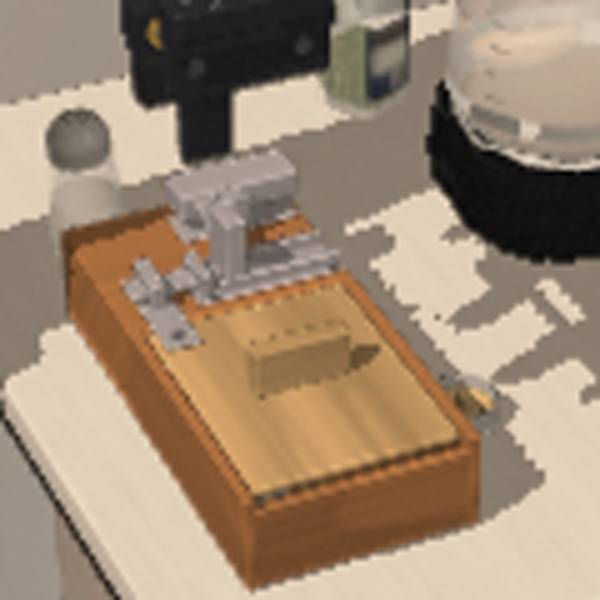

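View pics/tc14.png

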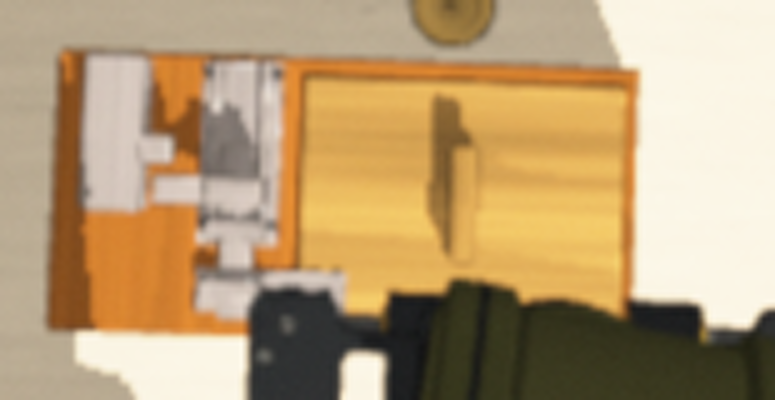

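```bash
python3 -c "
from plant import job; print(job.finish_job())"
```

```text
the job is handed in; nothing more can be done
None
```

The box is locked and the job is handed in, at about 13.6 s of the 51 s allowed. No verdict is reported back.

- **Lid:** I pushed it by its bar until it stopped, at about 6 N. The images before I moved on showed the lid fully shut.
- **Catch and bolt:** I pressed the catch about 9 mm down with one fingertip, at about 6 N upward force on the tool. The other fingertip slid the bolt to its stop, with at most about 9 N on the tool.
- **Release:** I backed off, lifted clear and moved the arm away from the box.

**Last checks:** the final images show the lid shut and the bolt through the eye. I measured 29–31 mm of bolt travel from the top view, against 30 mm at the stop. The catch is up, with its tooth about 4 mm behind the bolt's arm. The box edges are where they were at the start. The tea light and the salt shaker, which stand nearest, show no visible movement. The arm is clear, with no contact force beyond sensor noise.

**Where measurements disagreed:** the fingers are thinner at the tip (about 12 mm) and slightly wider (about 22 mm) than I first assumed. I reset the gripper opening for this before pressing the catch. The side camera was off by about 1 mm from my position fit, within its stated 2 mm accuracy. No check failed.

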